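# Hook a tag plate with an S-hook and hang it on the desk rail

## Robot

A 6-joint arm with a two-finger parallel gripper is mounted at the origin on a cart in front of the work surface, level with it; the furniture and walls round the work are solid. World frame = base frame: x ahead of the robot, y to its left, z up, the work surface at z = 0. Lengths are in m, angles in rad, forces in N, time in s.
With the tool pointing down it reaches from about 0.25 to 0.725 m from the base axis. Payload 4 kg.
Tool frame: the origin (TCP) lies midway between the tips of the shut fingers; the grasp point (between the pads) lies 19 mm behind it; z points along the fingers, y is the line along which they close (so a half turn about z gives the same grasp; the last joint's range is limited). The gripper opens to 85 mm and grips with 20 to 120 N. Pads are 22 mm wide; open, the fingers measure 114 mm over their backs; the gripper's body (76 mm by 85 mm) begins 54 mm behind the grasp point. The pads swing forward as they close: fully open they stand 13 mm farther back than shut.
Start: joints at [1.252, 0.241, 0.005, 1.335, 0, 1.571], TCP at [0.157, 0.475, 0.231] pointing down, gripper open.
Joint ranges: [-2.72, 2.72], [-1.05, 1.87], [-1.09, 1.28], [-1.99, 2.15], [-1.42, 1.44], [-3.14, 3.14]. Speed limits (rad/s): [2.79, 2.79, 3.14, 3.14, 3.14, 3.14].

## Interface

Orientations are given as a unit quaternion [x, y, z, w].
In Python, from workcell import get_obs, camera, job_done, silhouettes gives the robot as it stands. The module is installed in compiled form; this text tells all that it offers.
- The arm moves only by the tool drive_tool, never from a script. Its argument "increments" is a list of rows, each a list of 3 entries, a list of its own where there are three numbers: the shift along the world's x, y, z in mm, then the turn, a rotation vector about the world's x, y, z in degrees, then the opening, from 0 (shut) to 1 (fully open). A call has 1 to 8 rows; each row shifts and turns the commanded pose from where the row before left it; what a row does not reach is not made up. A row lasts 1/12 s, in which the tool goes at most 41.7 mm and 7.16 degrees, less where a joint would pass 70% of its speed; a pose out of reach is approached as far as the arm can. A call is refused whole if a number of a shift passes 41.7 or a number of a turn 7.16, either way. A call with a gripper value outside its range is refused whole. The fingers move at their own pace and stop on an object; the grip force is fixed at half the most. Time passes only in rows, so rows that do not move let the fingers close. It gives the time, the measured TCP pose, the force, the opening and the grip force at its end, in the units of the state.
- get_obs(): the state, without advancing time (a new reading comes with each control period).
- camera(name): name is "side" or "top"; returns a dict with "image" (480x640x3 uint8, red, green, blue), "K" (3x3 intrinsics, pixels), "view" (4x4, takes a point from world to camera coordinates). Camera axes: x right, y down, z forward; pixel columns grow to the right and rows downward; lengths in m; the calibration is good to about 2 mm. A picture is of the moment at which its call begins. There is no depth.
- job_done(): hands the job in; it is judged then, once.
Trained networks look in a picture, given as the dict that the camera call returned (one of the last four; its "shot" number tells which), for a name from the list of things; names that differ only in an ending like _2 or _b are one class to them, and where a whole thing is asked for, a point or a joint stands for the part that bears it (a point fixed in the world has none). Each returns a list of dicts, best first, with "conf" (0 to 1); they miss things now and then, are a little off and sometimes report something else, mostly with a low value. They report only what shows in the picture. A call takes as long as a camera call. They do not tell look-alikes from the thing itself.
- silhouettes(query, picture): "region" (480x640 bool, what is visible of it) and "bbox" ([left, top, right, bottom] in pixels, round what is visible of it).
The state is a dict: "clock": time; "joint_pos": joint angles; "joint_vel": joint speeds; "tau": joint torques, N m; "eef_pos": TCP position; "tool_rot": TCP orientation; "ft_force": force on the tool from outside, world axes, zero at the start; "ft_torque": the same for the moment, N m; "grip_width": finger opening in m; "grasp_force": force on a finger pad.
Only numpy, scipy, OpenCV 4.12 (cv2) and the standard library are available. Lean on these libraries where they do the work, as an engineer would, in place of code of your own. Each camera call takes 0.05 s, during which the arm holds its last target. There are 200 camera calls.

## Task

Take the orange-gripped S-hook off the small desk rail, work its lower prong through the round hole in the blue header of the yellow tag plate, lift the plate out of its slotted stand with the hook, then hang the hook, with the plate on it, back over the rail and let go. The blue header slides sideways and may stand anywhere along its travel, so find the hole with care: press on the plate with only a few newtons, touch it with nothing but the hook, and leave the cup, glue stick and marker where they are.

Things in the scene. Friction and masses are not known exactly. Their poses are not given: they have to be found in the camera images.
- s_hook: S-hook of 5 mm steel wire with orange grip block, 45 g, hangs on the rail at the start. S in its y-z plane; y = way the lower prong points, x = along the rail, z up. Origin: centre of the upper bend (half circle, wire radius 10 mm, open downwards, free tip at y -10, z -5 mm). Hung, the rail's axis passes 3.5 mm above the origin. Slanting shank from y +10, z -6 to y -14.5, z -50 mm.
- hook_grip (a point): where to pinch the S-hook's grip block, at x 0, y 0, z +35 mm of the hook: the block is 10 mm thick in x, 24 mm in y, from z 11 to 47 mm of the hook; pinch across x with the pads centred here, and the fingers stay clear of the rail
- hook_tip (a point): tip of the S-hook's prong, at y +23, z -51 mm of the hook (wire centre line). The prong runs level along +y at z -56 mm from y -8.5 to +14 mm, then rises to this tip as a low lip. A plate hanging on the prong rests on its level part.
- rail_stand: fixed steel stand with one level round rail, 8 mm thick, along its x axis. Origin: on the desk below the rail; rail axis at y 0, z 190 mm, straight from x -36 mm (free end with red 13 mm ball) to +31 mm; there it bends to -y, to the upright at x +46, y -34 mm, which rises no higher than the rail. Foot plate 90 x 85 x 10 mm. z up.
- tag_stand: fixed black slotted block, 124 x 50 mm (x, y), 26 mm high. Origin: centre of its underside, z up. The slot lies along its x axis at y 0: 6 mm wide, 110 mm long, floor at z 6 mm, so the plate sits 20 mm deep.
- tag: tag plate, about 65 g: yellow, 108 wide (x), 4 thick (y), 54 mm tall, with a blue header strip 104 x 4 x 24 mm (z 55 to 79) on top, 1 mm play in the slot (leans 6 deg). Origin: middle of its lower edge, z up. 13 mm hole in the header's middle at z 67 mm; the header slides very stiffly, its hole anywhere in x -24 to +24 mm (not measured). Hook it from its -y side, prong along +y.
- cup: bystander: white plastic cup, 72 mm wide, 83 mm tall; origin at the centre of its underside
- glue: bystander: glue stick with red cap, 28 mm thick, 94 mm tall, standing; origin at the centre of its underside
- marker: bystander: green felt marker, 17 x 135 x 18 mm, lying along its y axis; origin at the centre of its underside
Not all that is in view belongs to the job. Leave any green or pink look-alike of the s_hook alone.

How it is judged:
On the way:
1. the plate hangs on the hook, clear of its stand, and the hook is held off the rail (height (world z) of tag above 0.03 m and contact force between s_hook and tag above 0.15 N and contact force between tag and tag_stand below 0.05 N and contact force between s_hook and rail_stand below 0.05 N and contact force between the fingers and s_hook above 0.5 N), for 0.2 s.
At the end, for the whole second after the job is handed in: The S-hook hangs over the rail (its upper bend within 12 mm of the rail), the tag plate hangs (within 0.7 rad of upright) from the hook's prong, free of its stand and 20 mm or more above the desk, both slower than 0.08 m/s (x of s_hook in the frame of rail_stand between -0.036 and 0.034 m and y of s_hook in the frame of rail_stand between -0.012 and 0.012 m and z of s_hook in the frame of rail_stand between 0.176 and 0.196 m and contact force between s_hook and rail_stand above 0.15 N and contact force between s_hook and tag above 0.15 N and height (world z) of tag above 0.02 m and angle between tag's own z axis and vertical below 0.7 rad and contact force between tag and tag_stand below 0.05 N and linear speed of each of tag, s_hook below 0.08 m/s); the robot touches nothing.
It fails at once if the hook presses on the plate with more than 7 N (contact force between s_hook and tag above 7 N).
It fails at once if the robot touches the plate itself (contact force between any of the fingers, the arm and tag above 0.3 N).
It fails at once if the cup, the glue stick or the marker is shoved by more than 20 mm (distance of any of cup, glue, marker from where it was at the start of the episode above 0.02 m).
It also fails if it takes over 72 s, if anything falls off the work surface, if the arm or the gripper's body presses on something with over 40 N, if the wrist force passes 120 N, or if a joint passes its speed limit or range.

## Working session

There is one attempt and no reset: what is moved stays moved. The work goes in short steps, Python scripts to look and compute and a tool call to move; the robot and the scene stay as the last step left them, time stands still between calls to the robot, and variables do not carry over. Pictures are saved under pics/ and viewed, at most 10 in all, crops included, and the job is handed in when it is done.

Besides the shell and the picture viewer there is one more tool, called after "Call:" as name(argument=value, ...) on one line, values as JSON. drive_tool: Moves the arm, as the interface text tells. Its arguments: {"type":"object","properties":{"increments":{"type":"array"}},"required":["increments"]}

```bash
mkdir -p pics; cat > h.py <<'E'
import numpy as np, cv2
from workcell import *
def snap(n,f=None):
    p=camera(n)
    if f: cv2.imwrite(f'pics/{f}.png',cv2.cvtColor(p['image'],cv2.COLOR_RGB2BGR))
    return p
def proj(p,X):
    X=np.atleast_2d(X); c=X@p['view'][:3,:3].T+p['view'][:3,3]; u=c@p['K'].T; return u[:,:2]/u[:,2:]
def ray(p,uv):
    R=p['view'][:3,:3];t=p['view'][:3,3];o=-R.T@t
    d=R.T@np.linalg.inv(p['K'])@np.array([uv[0],uv[1],1.]);return o,d/np.linalg.norm(d)
def at(p,uv,z,ax=2):
    o,d=ray(p,uv);return o+d*(z-o[ax])/d[ax]
def tri(p,u,q,v):
    A=np.zeros((3,3));b=np.zeros(3)
    for o,d in(ray(p,u),ray(q,v)):
        M=np.eye(3)-np.outer(d,d);A+=M;b+=M@o
    return np.linalg.solve(A,b)
E
cat > a.py <<'E'
from h import *
s=snap('side','s0');t=snap('top','t0')
for p,n in((s,'side'),(t,'top')):
    print(n,p['K'].tolist(),np.round(p['view'],3).tolist())
    for q in('s_hook','rail_stand','tag_stand','tag','cup','glue','marker'):
        for r in silhouettes(q,p)[:3]: print(q,round(r['conf'],2),r['bbox'],r['region'].sum())
o=get_obs();print({k:np.round(o[k],3) for k in o})
cv2.imwrite('pics/b0.png',cv2.cvtColor(np.hstack([s['image'],t['image']])[:,:,:],cv2.COLOR_RGB2BGR))
E
python3 a.py
```

```text
side [[462.40676904940767, 0.0, 313.569530077579], [0.0, 462.40676904940767, 239.43808025282434], [0.0, 0.0, 1.0]] [[-0.719, 0.694, -0.022, 0.329], [0.433, 0.422, -0.796, -0.138], [-0.543, -0.583, -0.604, 1.476], [0.0, 0.0, 0.0, 1.0]]
s_hook 0.8 [296.3, 271.7, 313.8, 304.5] 313
s_hook 0.58 [404.5, 214.0, 422.4, 261.9] 311
s_hook 0.45 [271.4, 190.8, 279.2, 226.3] 87
rail_stand 0.9 [364.0, 225.6, 426.3, 313.0] 1254
tag_stand 0.92 [411.3, 328.0, 470.9, 360.1] 846
tag 0.87 [419.6, 308.5, 464.6, 345.4] 801
cup 0.96 [379.3, 338.9, 421.0, 391.3] 1645
glue 0.89 [367.4, 296.7, 381.9, 340.1] 505
marker 0.64 [291.8, 343.5, 357.2, 358.3] 509
top [[476.7064843513184, 0.0, 311.07753907655297], [0.0, 476.7064843513184, 231.56101218196858], [0.0, 0.0, 1.0]] [[0.012, -1.0, -0.013, 0.097], [-0.988, -0.01, -0.156, 0.535], [0.156, 0.014, -0.988, 1.124], [0.0, 0.0, 0.0, 1.0]]
s_hook 0.63 [308.2, 204.1, 317.5, 212.9] 42
s_hook 0.46 [229.9, 283.8, 249.1, 293.3] 86
rail_stand 0.85 [233.0, 257.5, 281.5, 304.9] 1348
rail_stand 0.66 [260.4, 169.3, 277.8, 185.7] 143
tag_stand 0.94 [178.0, 243.8, 212.8, 293.3] 524
tag 0.65 [181.0, 241.3, 202.1, 288.4] 406
cup 0.8 [179.9, 188.3, 210.7, 220.6] 796
glue 0.42 [231.3, 286.0, 247.8, 287.9] 69
marker 0.65 [261.3, 170.1, 278.1, 187.3] 126
{'clock': np.float64(0.8), 'joint_pos': array([ 1.252,  0.241,  0.005,  1.335, -0.   ,  1.571]), 'joint_vel': array([ 0.001, -0.001, -0.001,  0.001, -0.002,  0.001]), 'tau': array([-0.0000e+00, -3.7215e+01,  2.5268e+01,  1.0000e-03,  0.0000e+00,
       -0.0000e+00]), 'eef_pos': array([0.157, 0.475, 0.231]), 'tool_rot': array([0.159, 0.987, 0.   , 0.   ]), 'ft_force': array([ 0.427,  0.739, -0.355]), 'ft_torque': array([-0.015, -0.017,  0.001]), 'grasp_force': np.float64(0.0), 'grip_width': np.float64(0.085)}
```

View pics/s0.png

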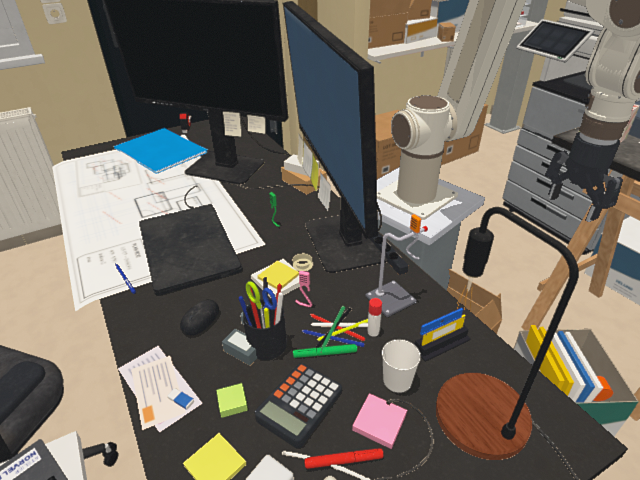

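View pics/t0.png

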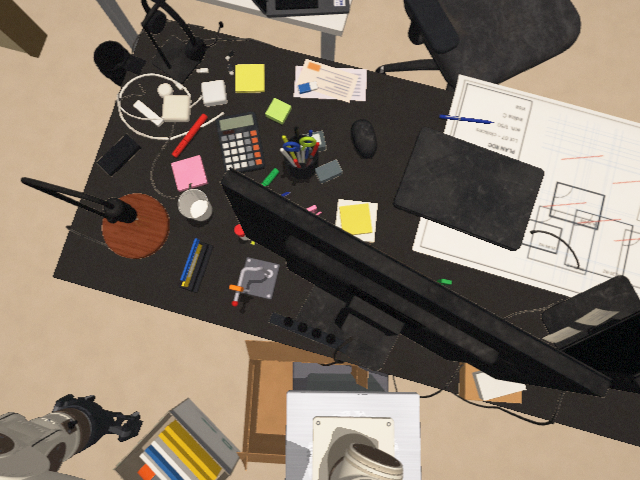

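The orange S-hook hangs on the rail at side (415,223), and the tag in its stand is at (442,328). In the top view the rail is at about (255,280) and the tag at (195,265). The monitor and the lamp are close obstacles.

```bash
python3 - <<'E'
import cv2,numpy as np
s=cv2.imread('pics/s0.png');t=cv2.imread('pics/t0.png')
a=cv2.resize(s[205:365,360:480],None,fx=3.7,fy=3.7,interpolation=cv2.INTER_CUBIC)[:592]
b=cv2.resize(t[230:315,170:285],None,fx=3,fy=3,interpolation=cv2.INTER_CUBIC)
c=np.zeros((600,800,3),np.uint8);c[:a.shape[0],:a.shape[1]]=a;c[:b.shape[0],450:450+b.shape[1]]=b
cv2.imwrite('pics/c0.png',c)
E
```

```text
(no output)
```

View pics/c0.png

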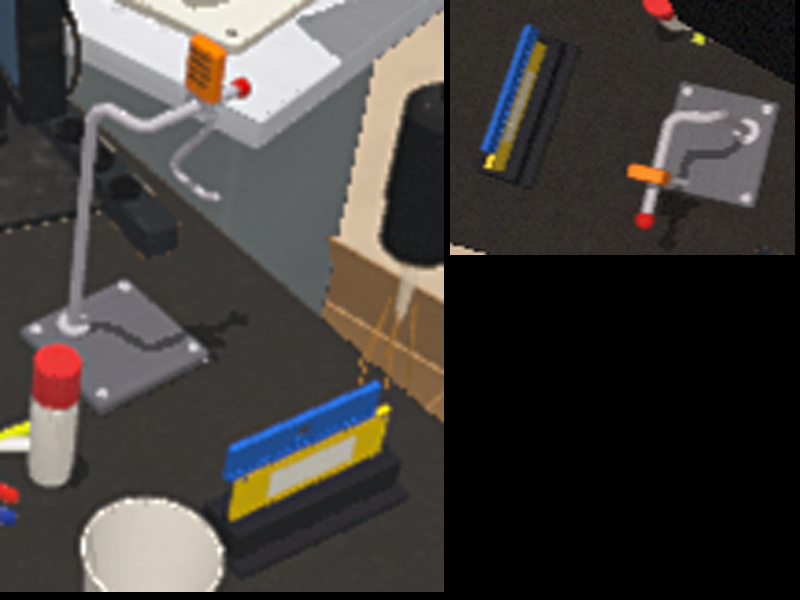

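The crop shows the hook hanging with its prong pointing right (world +y) and the tag header with a dark spot, the likely hole, near side pixel (442.5,321). Next I fit the poses.

```bash
cat > fit.py <<'E'
from h import *
from scipy.optimize import least_squares
s=snap('side');t=snap('top')
def cen(p,box,f):
    x0,y0,x1,y1=box;I=p['image'][y0:y1,x0:x1].astype(int);m=f(I[...,0],I[...,1],I[...,2])
    v,u=np.nonzero(m);return np.array([u.mean()+x0,v.mean()+y0]),len(u),m
red=lambda r,g,b:(r>120)&(g<70)&(b<70)
org=lambda r,g,b:(r>150)&(g>70)&(g<150)&(b<70)
S=lambda c:(360+c[0]/3.7-.4,205+c[1]/3.7-.4); T=lambda c:(170+(c[0]-450)/3-.4,230+c[1]/3-.4)
bs=cen(s,(418,220,432,235),red);bt=cen(t,(228,295,242,310),red);print('ball',bs[:2],bt[:2],tri(s,bs[0],t,bt[0]))
os_=cen(s,(405,210,425,236),org);ot=cen(t,(222,278,256,298),org);print('orange',os_[:2],ot[:2],tri(s,os_[0],t,ot[0]))
# rail stand fit: foot offset unknown; use ball + upright foot + bend
obs=[('s',bs[0],(-36,0,190)),('t',bt[0],(-36,0,190)),('s',S((72,324)),(46,-34,10)),('t',T((748,130)),(46,-34,14)),('s',S((92,112)),(46,-34,190))]
P={'s':s,'t':t}
def res(q,obs,off=True):
    c,si=np.cos(q[2]),np.sin(q[2]);R=np.array([[c,-si,0],[si,c,0],[0,0,1]])
    r=[]
    for k,uv,X in obs: r+=list(proj(P[k],R@(np.array(X)/1e3)+[q[0],q[1],0])[0]-uv)
    return np.array(r)
f=least_squares(res,[.4,.25,-.26],args=(obs,));print('rail',f.x,np.round(f.fun,1))
obs2=[('s',S((408,493)),(62,25,0)) if 0 else ('s',S((408,493)),(-62,25,0)),('s',S((240,575)),(62,25,0)),('s',S((400,462)),(-62,25,26)),
('t',T((530,186)),(-62,-25,0)),('t',T((578,44)),(62,-25,0)),('t',T((567,40)),(62,-25,26))]
g=least_squares(res,[.5,.35,-.3],args=(obs2,));print('stand',g.x,np.round(g.fun,1))
# header upper corners 
hs=[S((380,383)),S((232,450))];ht=[T((487,150)),T((530,28))]
for a,b in zip(hs,ht): print('hdr',tri(s,a,t,b))
c,si=np.cos(g.x[2]),np.sin(g.x[2])
print('hole px->', S((305,430)))
E
python3 fit.py
```

```text
ball (array([425.3, 228.1]), 10) (array([234.44444444, 302.92592593]), 27) [0.35829656 0.25860825 0.18937971]
orange (array([415.92380952, 223.39047619]), 105) (array([234.85185185, 287.33333333]), 54) [0.39005804 0.2538913  0.2158016 ]
rail [ 0.39584704  0.25002017 -0.21344497] [-0.5  0.   0.8 -1.4  1.2  0.7 -0.2 -0.2  1.1 -2.2]
stand [ 0.45228563  0.38993344 -0.24914439] [-0.3  0.3  1.1  1.8  4.1  0.6  3.  -0.1  1.3 -0.4  2.7 -0.4]
hdr [0.41065834 0.4026753  0.08243298]
hdr [0.50791125 0.37325027 0.08011647]
hole px-> (442.0324324324325, 320.8162162162162)
```

```bash
cat > mf.py <<'E'
from h import *
from scipy.optimize import minimize
def soft(p,X,shape=(480,640),k=8,box=None):
    x0,y0,x1,y1=box;uv=(proj(p,X)-[x0-.5,y0-.5])*k
    m=np.zeros(((y1-y0)*k,(x1-x0)*k),np.uint8)
    cv2.fillConvexPoly(m,cv2.convexHull(np.round(uv*16).astype(np.int32)),255,shift=4)
    return cv2.resize(m,(x1-x0,y1-y0),interpolation=cv2.INTER_AREA)/255.
def box3(cx,cy,yaw,lean,sx,sy,z0,z1,piv):
    # box in tag frame; lean about x axis at height piv
    c,s=np.cos(yaw),np.sin(yaw);R=np.array([[c,-s,0],[s,c,0],[0,0,1]])
    L=np.array([[1,0,0],[0,np.cos(lean),-np.sin(lean)],[0,np.sin(lean),np.cos(lean)]])
    V=np.array([[a*sx/2,b*sy/2,z] for a in(-1,1) for b in(-1,1) for z in(z0,z1)])
    return (V@L.T+[0,0,piv])@R.T+[cx,cy,0]
def mask(p,box,f):
    x0,y0,x1,y1=box;I=p['image'][y0:y1,x0:x1].astype(float);return f(I[...,0],I[...,1],I[...,2])
blue=lambda r,g,b:np.clip((b-np.maximum(r,g)*.9-25)/60,0,1)
E
cat > m1.py <<'E'
from mf import *
s=snap('side');t=snap('top')
bx={'s':(410,300,475,350),'t':(170,230,215,300)}
M={'s':mask(s,bx['s'],blue),'t':mask(t,bx['t'],blue)};print(M['s'].sum(),M['t'].sum())
P={'s':s,'t':t}
def cost(q,lean=None,ks='st'):
    l=q[3] if lean is None else lean
    X=box3(q[0],q[1],q[2],l,.104,.004,.055,.079,.006)
    return sum(np.abs(soft(P[k],X,box=bx[k])-M[k]).sum()/M[k].sum() for k in ks)
for l in(-.1,0,.1,None):
    r=minimize(cost,[.459,.388,-.27]+([0.] if l is None else []),args=(l,),method='Nelder-Mead',options=dict(initial_simplex=None,xatol=1e-5,fatol=1e-4,maxiter=800))
    print(l,r.x,r.fun)
    q=r.x;ll=q[3] if l is None else l
    V=box3(*q[:3],ll,0,0,.067,.067,.006)[0];print(' hole',V,proj(s,V),proj(t,V))
g=s['image'][312:332,432:453].astype(int);print(g[...,2])
E
python3 m1.py
```

```text
347.07499999999993 181.23833333333334
-0.1 [ 0.45932438  0.38291132 -0.27878467] 0.7218513798408566
 hole [0.46116507 0.3893419  0.07266528] [[442.38578744 320.73809533]] [[189.77965167 258.54302281]]
0 [ 0.4624802   0.38903975 -0.27583701] 0.5943872864903035
 hole [0.4624802  0.38903975 0.073     ] [[441.92176549 320.8861205 ]] [[189.89789588 257.97714489]]
0.1 [ 0.46281237  0.39592823 -0.27333376] 0.7072387129541196
 hole [0.46100677 0.3894877  0.07266528] [[442.48987341 320.73465114]] [[189.71493003 258.60895168]]
None [ 4.62047107e-01  3.89120987e-01 -2.78272209e-01 -8.86539280e-05] 0.5868270615605815
 hole [0.46204874 0.3891267  0.073     ] [[442.076767   320.79769085]] [[189.85200157 258.15820424]]
[[ 53  54  54  53  53  53  53  53  53  53  52  52  51  50  50  46  47  67
  103 158 229]
 [ 53  53  53  54  54  53  54  53  50  53  52  50  49  46  55  68 103 159
  229 232 228]
 [ 53  53  52  52  52  53  52  53  51  48  45  50  66  71 122 161 223 232
  228 191 151]
 [ 54  54  53  53  52  51  51  49  48  46  67 104 152 164 224 227 194 184
  151 141 136]
 [ 54  53  55  52  50  48  47 
[... 694 characters left out ...]
0 140 141 140 140 142 165 150 213 161 145 159 100  49  16  20
   31  79 114]
 [140 141 140 140 140 147 147 146 192 151 149  99  67  45  15  22  49 103
  115 165 171]
 [140 139 140 148 149 187 187 148 147  98  57  17   3  23  64 107 137 168
  169 168 167]
 [148 140 148 187 179 153 144  97  47  12   0  25  64 112 167 172 167 169
  166 164 165]
 [178 154 170 153 153  98  45  12   0  27  65 112 166 170 169 166 166 164
  165 166 169]
 [159 144 157 100  47  14  23  29  65 112 167 168 171 168 165 163 163 165
  169 166 160]
 [ 99  68  44  15  18  37 100 113 164 168 169 166 167 165 165 166 169 167
  162 109  56]
 [ 20   0  27  63 104 115 163 169 170 167 165 165 168 168 170 166 164 112
   59  24   2]]
```

```bash
cat > m2.py <<'E'
from mf import *
import sys
s=snap('side');t=snap('top');P={'s':s,'t':t}
bx={'s':(400,205,430,245),'t':(220,275,260,302)}
org=lambda r,g,b:np.clip((r-b-70)/70,0,1)*np.clip((g-60)/40,0,1)
M={k:mask(P[k],bx[k],org) for k in P}
def cost(q):
    X=box3(q[0],q[1],q[2],q[4],.010,.024,-.018,.018,q[3])
    return sum(np.abs(soft(P[k],X,box=bx[k])-M[k]).sum()/M[k].sum() for k in P)
x0=np.array([.39,.252,-.22,.2155,0.])
r=minimize(cost,x0,method='Nelder-Mead',options=dict(initial_simplex=np.vstack([x0,x0+np.diag([.004,.004,.15,.004,.1])]),maxiter=1500,xatol=1e-5,fatol=1e-4));print(r.x,r.fun,M['s'].sum(),M['t'].sum())
E
python3 m2.py
```

```text
[ 0.38900979  0.2530762  -0.27502252  0.21530155  0.08407182] 1.3716338044737928 97.655 57.96071428571429
```

Call:
drive_tool(increments=[[[0, 0, 20], [0, 0, -7], 1], [[25, -20, 10], [0, 0, -7], 1], [[25, -25, 10], [0, 0, -7], 1], [[25, -25, 0], [0, 0, -7], 1], [[25, -25, 0], [0, 0, -7], 1], [[25, -25, 0], [0, 0, -7], 1], [[25, -25, 0], [0, 0, -7], 1], [[25, -25, 0], [0, 0, -7], 1]])

```text
clock: 1.77
eef_pos: [0.3326, 0.3035, 0.2716]
tool_rot: [0.606, 0.796, 0.0, 0.0]
ft_force: [0.6, 0.4, 0.7]
grip_width: 0.0852
grasp_force: 0.0
```

Call:
drive_tool(increments=[[[16, -14, 0], [0, 0, -7], 1], [[16, -14, 0], [0, 0, -7], 1], [[14, -13, 0], [0, 0, -7], 1], [[10, -9, 0], [0, 0, -7], 0.6], [[0, 0, 0], [0, 0, -1.4], 0.5], [[0, 0, 0], [0, 0, 0], 0.5], [[0, 0, 0], [0, 0, 0], 0.5]])

```text
clock: 2.35
eef_pos: [0.3873, 0.255, 0.2713]
tool_rot: [0.786, 0.619, -0.0, -0.0]
ft_force: [-0.3, -0.5, -0.3]
grip_width: 0.0429
grasp_force: 0.0
```

```bash
python3 - <<'E'
from h import *
o=get_obs();print(o['eef_pos'],o['tool_rot'],o['joint_pos'],o['ft_force'])
s=snap('side');t=snap('top')
I=cv2.resize(s['image'][130:260,350:480],None,fx=4,fy=4,interpolation=cv2.INTER_CUBIC)[:,:430]
J=cv2.resize(t['image'][220:320,190:280],None,fx=4,fy=4,interpolation=cv2.INTER_CUBIC)
c=np.zeros((520,790,3),np.uint8);c[:,:430]=I;c[:400,430:790]=J
cv2.imwrite('pics/g0.png',c[...,::-1])
E
```

```text
[0.38734653 0.2550342  0.27125388] [ 7.85556468e-01  6.18789930e-01 -1.22984074e-04 -2.07180614e-04] [5.82010617e-01 1.54402823e-01 8.01458883e-04 1.41747530e+00
 3.91929648e-04 2.38920043e+00] [-0.26377239 -0.4534039  -0.25162747]
```

View pics/g0.png

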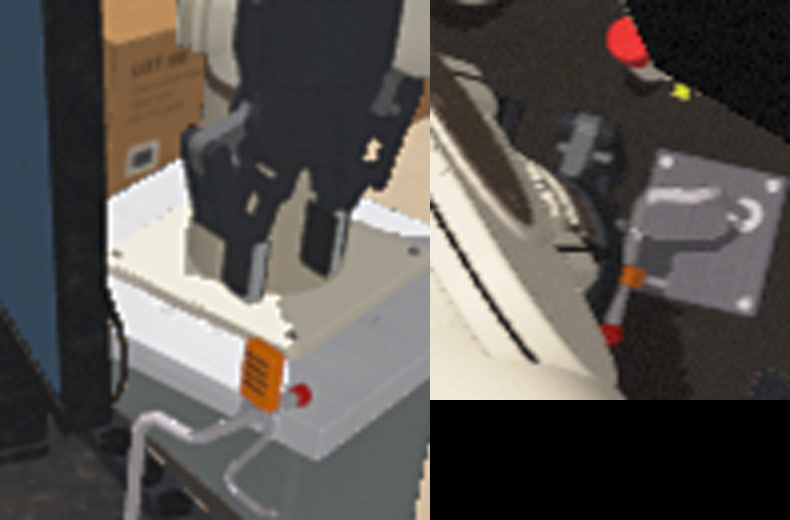

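The side crop shows the open fingers above and to the right of the orange block. I check the projection before descending.

```bash
python3 - <<'E'
from h import *
s=snap('side')
print(proj(s,[[.3873,.255,.2713],[.3873,.255,.2155],[.389,.2525,.2155],[.392,.253,.2155],[.389,.2525,.2335]]))
c,sn=np.cos(-.24),np.sin(-.24)
for d in(-.021,.021): print(proj(s,[[.3873+c*d,.255+sn*d,.2713]]))
E
```

```text
[[420.94473927 201.02047962]
 [417.86192267 223.1682133 ]
 [416.41927908 223.02683831]
 [415.76992184 223.70353303]
 [417.37383482 216.05196569]]
[[428.76021802 198.11375172]]
[[412.99389649 203.97755204]]
```

Call:
drive_tool(increments=[[[1.5, -2.5, 0], [0, 0, 0], 0.5], [[0, 0, -20], [0, 0, 0], 0.5], [[0, 0, -20], [0, 0, 0], 0.5], [[0, 0, -14], [0, 0, 0], 0.5], [[0, 0, -10], [0, 0, 0], 0.5], [[0, 0, -4], [0, 0, 0], 0.5], [[0, 0, 0], [0, 0, 0], 0.5]])

```text
clock: 3.08
eef_pos: [0.3884, 0.2521, 0.2024]
tool_rot: [0.786, 0.618, -0.001, -0.0]
ft_force: [-0.7, 1.0, -0.5]
grip_width: 0.0425
grasp_force: 0.0
```

```bash
python3 - <<'E'
from h import *
s=snap('side');t=snap('top')
I=cv2.resize(s['image'][170:260,370:460],None,fx=6,fy=6,interpolation=cv2.INTER_CUBIC)
cv2.imwrite('pics/g1.png',I[...,::-1])
E
```

```text
(no output)
```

View pics/g1.png

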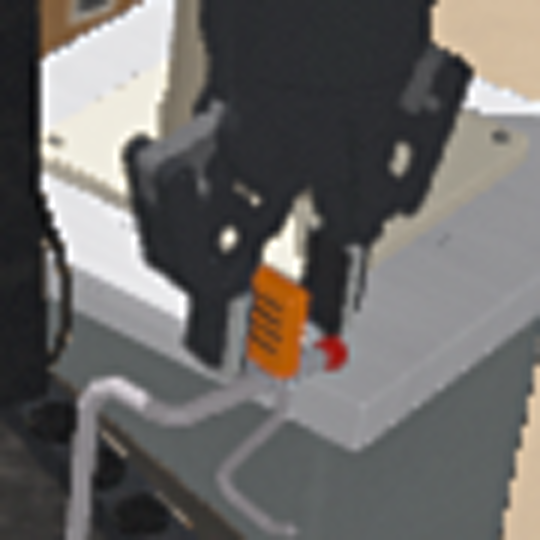

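The fingers straddle the orange block (about (275,320) in the crop) and clear the rail. Closing now.

Call:
drive_tool(increments=[[[0.6, 0, 0], [0, 0, 0], 0.3], [[0, 0, 0], [0, 0, 0], 0.15], [[0, 0, 0], [0, 0, 0], 0.0], [[0, 0, 0], [0, 0, 0], 0.0], [[0, 0, 0], [0, 0, 0], 0.0], [[0, 0, 0], [0, 0, 0], 0.0]])

```text
clock: 3.68
eef_pos: [0.3903, 0.2526, 0.204]
tool_rot: [0.786, 0.618, 0.001, 0.0]
ft_force: [-0.3, 0.3, 5.0]
grip_width: 0.0092
grasp_force: 61.0
```

```bash
python3 - <<'E'
from h import *
o=get_obs();print(o['eef_pos'],o['tool_rot'],o['grip_width'],o['grasp_force'],o['ft_force'])
s=snap('side')
I=cv2.resize(s['image'][190:260,380:450],None,fx=7,fy=7,interpolation=cv2.INTER_CUBIC)
cv2.imwrite('pics/g2.png',I[...,::-1])
E
```

```text
[0.39026307 0.25259939 0.20396495] [7.86204200e-01 6.17966261e-01 8.08416455e-04 5.19776830e-05] 0.00922191250907413 60.98704218864441 [-0.2999805   0.27083185  5.02971222]
```

View pics/g2.png

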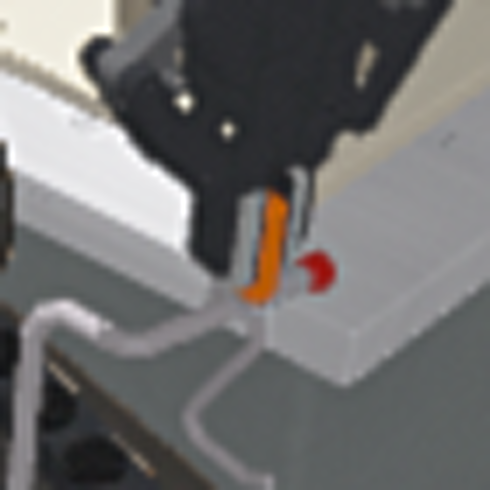

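The grip holds at 61 N with the block pinched. I take the hook off the rail through its open side, moving it up and toward +y.

Call:
drive_tool(increments=[[[0, 0, 5], [0, 0, 0], 0], [[0, 0, 5], [0, 0, 0], 0], [[0.9, 3.9, 5.5], [0, 0, 0], 0], [[0.5, 1.9, 3.5], [0, 0, 0], 0], [[1.4, 5.8, 3], [0, 0, 0], 0], [[2.4, 9.7, 0], [0, 0, 0], 0], [[3.5, 14.6, 0], [0, 0, 0], 0], [[3.5, 14.6, 0], [0, 0, 0], 0]])

```text
clock: 4.4
eef_pos: [0.4023, 0.304, 0.2253]
tool_rot: [0.786, 0.618, 0.0, -0.0]
ft_force: [-0.5, 0.3, -0.6]
grip_width: 0.0089
grasp_force: 60.7
```

Call:
drive_tool(increments=[[[9, 20, 0], [0, 0, 0], 0], [[9, 20, -5], [0, 0, -2.2], 0], [[0, 0, 0], [0, 0, 0], 0], [[0, 0, 0], [0, 0, 0], 0], [[0, 0, 0], [0, 0, 0], 0]])

```text
clock: 4.82
eef_pos: [0.4195, 0.3429, 0.2197]
tool_rot: [0.798, 0.603, -0.001, 0.0]
ft_force: [-1.1, 0.0, -0.3]
grip_width: 0.0086
grasp_force: 60.6
```

```bash
python3 - <<'E'
from h import *
o=get_obs();print(o['eef_pos'],o['tool_rot'],o['grip_width'],o['grasp_force'],o['ft_force'])
s=snap('side');t=snap('top')
print(proj(s,o['eef_pos']),proj(t,o['eef_pos']))
for n,p in(('s',s),('t',t)):
  for r in silhouettes('s_hook',p)[:3]: print(n,r['conf'],r['bbox'])
I=cv2.resize(s['image'][200:335,390:480],None,fx=4.4,fy=4.4,interpolation=cv2.INTER_CUBIC)
J=cv2.resize(t['image'][225:305,170:245],None,fx=5,fy=5,interpolation=cv2.INTER_CUBIC)
c=np.zeros((600,800,3),np.uint8);c[:I.shape[0],:I.shape[1]]=I;c[:400,400:775]=J
cv2.imwrite('pics/g3.png',c[...,::-1])
E
```

```text
[0.41953933 0.34287975 0.21967095] [ 7.97650669e-01  6.03119102e-01 -8.66441760e-04  9.47445991e-05] 0.008625791760161787 60.566407442092896 [-1.09441656  0.03088672 -0.2586104 ]
[[445.05240401 246.03421247]] [[192.39784852 271.86055564]]
s 0.81 [294.8, 273.7, 313.6, 305.9]
s 0.7 [441.1, 237.2, 451.2, 263.1]
s 0.66 [271.1, 191.5, 274.7, 209.6]
```

View pics/g3.png

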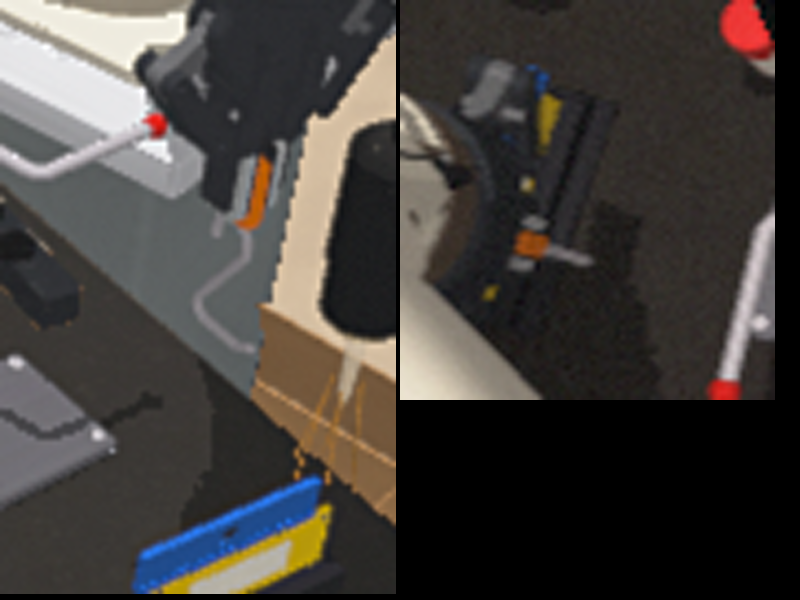

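```bash
cat > tip.py <<'E'
from h import *
from scipy.optimize import least_squares
o=get_obs();s=snap('side');t=snap('top')
q=o['tool_rot'];yaw=2*np.arctan2(q[1],q[0])-np.pi/2
ex=np.array([np.cos(yaw),np.sin(yaw),0]);ey=np.array([-ex[1],ex[0],0]);ez=np.array([0,0,1.])
def W(y,z,d): # d: dy,dz (mm), tilt about x at grip
    c,sn=np.cos(d[2]),np.sin(d[2]);zz=z-35
    return o['eef_pos']+ (ey*(c*y-sn*zz+d[0])+ez*(sn*y+c*zz+19+d[1]))/1e3
S=lambda u,v:np.array([390+u/4.4-.4,200+v/4.4-.4]);T=lambda u,v:np.array([170+(u-400)/5-.4,225+v/5-.4])
K=[(s,23,-51,S(256,349)),(s,14,-56,S(236,346)),(s,-14.5,-52,S(199,300)),(s,10,-6,S(247,248)),(s,-10,-5,S(216,234)),(t,-16,-50,T(592,262))]
for d in([0,0,0],):
    for p,y,z,m in K: print(y,z,np.round(proj(p,W(y,z,d))[0],1),np.round(m,1))
f=least_squares(lambda d:np.concatenate([proj(p,W(y,z,d))[0]-m for p,y,z,m in K]),[0,0,0],x_scale=[1,1,.02]);print(f.x,np.round(f.fun,1))
print('yaw',yaw,'tip nominal',W(23,-51,[0,0,0]),'fit',W(23,-51,f.x))
E
python3 tip.py
```

```text
23 -51 [447.5 277.7] [447.8 278.9]
14 -56 [444.1 276.9] [443.2 278.2]
-14.5 -52 [435.3 267.5] [434.8 267.8]
10 -6 [446.5 257. ] [445.7 256. ]
-10 -5 [439.9 251.1] [438.7 252.8]
-16 -50 [207.3 275.9] [208. 277.]
[-3.97498269 -3.06807972  0.03747769] [-0.7 -0.7  0.5 -0.6 -0.   0.9 -0.3  1.4  0.2 -1.  -0.  -0.9]
yaw -0.27737941079543793 tip nominal [0.42618626 0.36443025 0.15366463] fit [0.42597573 0.36369083 0.15151873]
```

Call:
drive_tool(increments=[[[6, -6, -10], [0, 0, 0], 0], [[7, -3, -15], [0, 0, 0], 0], [[7, 5, -15], [0, 0, 0], 0], [[7, 6, -15], [0, 0, 0], 0], [[4.3, 6.8, -14], [0, 0, 0], 0], [[0, 0, -10], [0, 0, 0], 0], [[0, 0, 0], [0, 0, 0], 0], [[0, 0, 0], [0, 0, 0], 0]])

```text
clock: 5.78
eef_pos: [0.4507, 0.3506, 0.1405]
tool_rot: [0.798, 0.603, -0.001, 0.0]
ft_force: [0.1, -0.1, -0.4]
grip_width: 0.0089
grasp_force: 60.6
```

```bash
cat > v.py <<'E'
import sys
from h import *
o=get_obs();print(o['eef_pos'],o['tool_rot'],o['ft_force'])
s=snap('side');t=snap('top')
I=cv2.resize(s['image'][265:345,400:480],None,fx=7,fy=7,interpolation=cv2.INTER_CUBIC)
cv2.imwrite(f'pics/{sys.argv[1]}.png',I[...,::-1])
E
python3 v.py g4
```

```text
[0.45073922 0.35057483 0.14045486] [ 7.98025083e-01  6.02622997e-01 -1.21433024e-03  1.22587968e-04] [ 0.08579042 -0.10736347 -0.41706481]
```

View pics/g4.png

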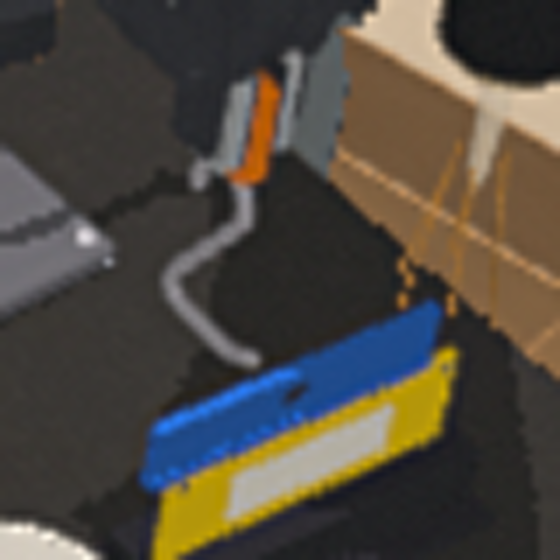

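The prong tip shows at crop (257,361), side pixel (436.3,316.2). The hole is at crop (295,393), side pixel (441.7,320.7), and the approach line points at it.

```bash
python3 - <<'E'
from h import *
s=snap('side');ey=np.array([.274,.962,0]);ex=np.array([.962,-.274,0]);X=np.array([.4572,.3714,.0723])
print(proj(s,X),proj(s,X+.017*ey),proj(s,[.462,.3891,.073]),proj(s,X+.002*ex)-proj(s,X),proj(s,X+[0,0,.002])-proj(s,X),proj(s,X+.002*ey)-proj(s,X))
print(s['image'][310:324,430:444,:].sum(2))
E
```

```text
[[436.08737712 315.35388947]] [[441.51080214 320.63385773]] [[442.0791099 320.7784087]] [[-0.75218141  0.34473239]] [[ 0.1317869 -0.6675568]] [[0.63101961 0.6143283 ]]
[[161 107 110 111 119 116 119 117 115 118 118 121 118 118]
 [282 156 111 105 113 117 110 113 121 119 119 119 113 116]
 [391 281 172 110 111 111 115 118 116 112 117 114 118 118]
 [378 390 323 179 120 111 108 114 116 114 116 112 115 110]
 [269 377 379 304 215 196 162 112 112 115 113 111 109 119]
 [165 248 357 368 370 374 347 169 108 114 113 110 120 151]
 [109 120 192 292 360 397 428 222 109 104 119 142 186 241]
 [111 106 110 126 141 187 238 140 132 192 225 263 257 247]
 [112 114 111 101  97 126 144 215 275 375 387 382 326 251]
 [111 111 115 137 197 265 279 373 379 328 315 264 242 213]
 [106 137 198 279 381 384 372 327 315 253 242 204 152 163]
 [194 280 379 386 382 321 262 246 243 239 209 139 141 226]
 [373 387 379 321 259 244 239 239 242 239 192 182 228 244]
 [328 311 260 241 240 239 243 243 244 245 240 237 261 239]]
```

Call:
drive_tool(increments=[[[0.8, 2.9, 1], [0, 0, 0], 0], [[0.8, 2.9, 0], [0, 0, 0], 0], [[0.8, 2.9, 0], [0, 0, 0], 0], [[0.8, 2.9, 0], [0, 0, 0], 0], [[0.4, 1.45, 0], [0, 0, 0], 0], [[0.4, 1.45, 0], [0, 0, 0], 0], [[0.4, 1.45, 0], [0, 0, 0], 0], [[0, 0, 0], [0, 0, 0], 0]])

```text
clock: 6.6
eef_pos: [0.4557, 0.3678, 0.1422]
tool_rot: [0.798, 0.603, -0.0, -0.0]
ft_force: [0.5, 0.3, -0.7]
grip_width: 0.0089
grasp_force: 60.6
```

Call:
drive_tool(increments=[[[0.4, 1.45, 0], [0, 0, 0], 0], [[0.4, 1.45, 0], [0, 0, 0], 0], [[0, 0, 0], [0, 0, 0], 0]])

```text
clock: 6.85
eef_pos: [0.4566, 0.3707, 0.1423]
tool_rot: [0.798, 0.603, 0.0, -0.0]
ft_force: [-0.6, -0.0, -1.0]
grip_width: 0.0087
grasp_force: 60.6
```

```bash
python3 v.py g5
```

```text
[0.45660093 0.37068542 0.14226888] [ 7.97913959e-01  6.02771355e-01  7.27437508e-05 -5.12879281e-05] [-0.5751407  -0.04394537 -0.97404698]
```

View pics/g5.png

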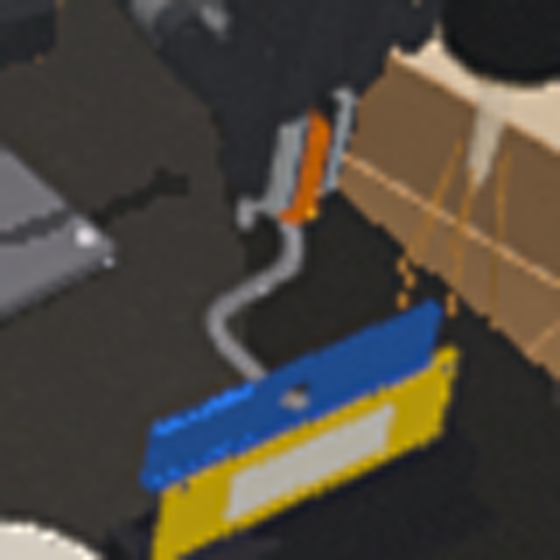

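The tip shows inside the hole at crop (295,397), with no contact force. I continue in with a slight rise to follow the lip.

Call:
drive_tool(increments=[[[0.4, 1.45, 0.4], [0, 0, 0], 0], [[0.4, 1.45, 0.5], [0, 0, 0], 0], [[0.4, 1.45, 0.5], [0, 0, 0], 0], [[0.4, 1.45, 0.5], [0, 0, 0], 0], [[0.4, 1.45, 0.5], [0, 0, 0], 0], [[0.4, 1.45, 0.3], [0, 0, 0], 0], [[0, 0, 0], [0, 0, 0], 0]])

```text
clock: 7.53
eef_pos: [0.4591, 0.3795, 0.1451]
tool_rot: [0.798, 0.603, 0.0, -0.0]
ft_force: [-0.6, -0.6, -1.8]
grip_width: 0.0089
grasp_force: 60.6
```

Call:
drive_tool(increments=[[[0.4, 1.45, 0.3], [0, 0, 0], 0], [[0.4, 1.45, 0], [0, 0, 0], 0], [[0.4, 1.45, 0], [0, 0, 0], 0], [[0.4, 1.45, 0], [0, 0, 0], 0], [[0, 0, 0], [0, 0, 0], 0]])

```text
clock: 7.95
eef_pos: [0.4606, 0.3853, 0.1453]
tool_rot: [0.798, 0.603, 0.0, -0.0]
ft_force: [-0.2, -0.3, -0.3]
grip_width: 0.009
grasp_force: 60.6
```

```bash
python3 v.py g6
```

```text
[0.46057773 0.38529299 0.14526901] [ 7.97867726e-01  6.02832550e-01  8.04612667e-05 -4.98472621e-05] [-0.18702915 -0.33015587 -0.34507382]
```

View pics/g6.png

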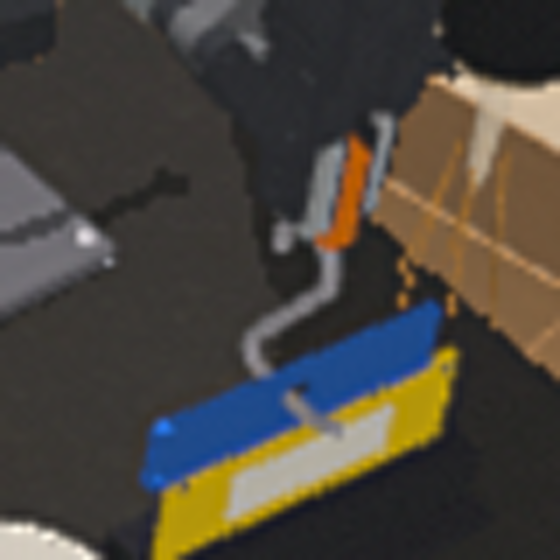

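The prong is through the hole, with the lip past the header at crop (340,430). I lift slowly.

Call:
drive_tool(increments=[[[0, 0, 1.5], [0, 0, 0], 0], [[0, 0, 1.5], [0, 0, 0], 0], [[0, 0, 1.5], [0, 0, 0], 0], [[0, 0, 1.5], [0, 0, 0], 0], [[0, 0, 1.5], [0, 0, 0], 0], [[0, 0, 0], [0, 0, 0], 0]])

```text
clock: 8.55
eef_pos: [0.4606, 0.385, 0.1532]
tool_rot: [0.798, 0.603, 0.0, -0.0]
ft_force: [-0.1, -0.8, -0.9]
grip_width: 0.009
grasp_force: 60.5
```

Call:
drive_tool(increments=[[[0, 0, 1.5], [0, 0, 0], 0], [[0, 0, 1.5], [0, 0, 0], 0], [[0, 0, 1.5], [0, 0, 0], 0], [[0, 0, 1.5], [0, 0, 0], 0], [[0, 0, 0], [0, 0, 0], 0]])

```text
clock: 8.97
eef_pos: [0.4607, 0.3851, 0.1592]
tool_rot: [0.798, 0.603, 0.0, -0.0]
ft_force: [0.6, -0.1, -1.1]
grip_width: 0.0092
grasp_force: 60.5
```

Call:
drive_tool(increments=[[[0, 0, 1.5], [0, 0, 0], 0], [[0, 0, 1.5], [0, 0, 0], 0], [[0, 0, 1.5], [0, 0, 0], 0], [[0, 0, 1.5], [0, 0, 0], 0], [[0, 0, 1.5], [0, 0, 0], 0], [[0, 0, 1.5], [0, 0, 0], 0], [[0, 0, 0], [0, 0, 0], 0]])

```text
clock: 9.55
eef_pos: [0.4607, 0.3851, 0.1683]
tool_rot: [0.798, 0.603, 0.0, -0.0]
ft_force: [-0.1, 0.7, -1.4]
grip_width: 0.009
grasp_force: 60.5
```

Call:
drive_tool(increments=[[[0, 0, 2], [0, 0, 0], 0], [[0, 0, 2], [0, 0, 0], 0], [[0, 0, 2], [0, 0, 0], 0], [[0, 0, 3], [0, 0, 0], 0], [[0, 0, 3], [0, 0, 0], 0], [[0, 0, 4], [0, 0, 0], 0], [[0, 0, 4], [0, 0, 0], 0], [[0, 0, 0], [0, 0, 0], 0]])

```text
clock: 10.22
eef_pos: [0.461, 0.3854, 0.1891]
tool_rot: [0.798, 0.603, 0.001, -0.0]
ft_force: [0.6, -0.2, -0.9]
grip_width: 0.0088
grasp_force: 60.5
```

Call:
drive_tool(increments=[[[0, 0, 5], [0, 0, 0], 0], [[0, 0, 5], [0, 0, 0], 0], [[0, 0, 5], [0, 0, 0], 0], [[0, 0, 5], [0, 0, 0], 0], [[0, 0, 0], [0, 0, 0], 0], [[0, 0, 0], [0, 0, 0], 0], [[0, 0, 0], [0, 0, 0], 0]])

```text
clock: 10.8
eef_pos: [0.4605, 0.3849, 0.2077]
tool_rot: [0.798, 0.603, -0.0, -0.0]
ft_force: [-0.5, 1.4, -1.3]
grip_width: 0.0092
grasp_force: 60.5
```

```bash
cat > m3.py <<'E'
from mf import *
o=get_obs();print(np.round(o['eef_pos'],4),np.round(o['ft_force'],2))
s=snap('side')
for q in('tag','tag_stand','s_hook'):
    for r in silhouettes(q,s)[:2]: print(q,round(r['conf'],2),r['bbox'])
I=s['image'].astype(int);B=((I[...,2]>I[...,0]*1.8)&(I[...,2]>100)&(I[...,2]>I[...,1]*1.3)).astype(np.uint8)
n,l,st,c=cv2.connectedComponentsWithStats(B)
for i in range(1,n):
    if st[i,4]>80 and st[i,0]>380: 
        v,u=np.nonzero(l==i);print('blue',st[i],c[i],cv2.minAreaRect(np.c_[u,v].astype(np.float32)))
X=o['eef_pos']-[0,0,.069];print('hole expected',proj(s,X))
E
python3 m3.py
```

```text
[0.4605 0.3849 0.2077] [-0.55  1.45 -1.32]
tag 0.7 [418.8, 291.5, 469.0, 333.3]
tag_stand 0.64 [408.8, 321.4, 471.8, 360.9]
s_hook 0.71 [437.7, 259.5, 456.4, 304.7]
s_hook 0.6 [300.0, 270.0, 312.5, 306.8]
blue [423 291  44  22 353] [442.99433428 301.93201133] ((444.48626708984375, 301.4541931152344), (9.578263282775879, 46.64614486694336), 73.3007583618164)
blue [558 331  37  71 509] [577.79371316 368.2632613 ] ((577.07958984375, 364.2498474121094), (73.90753936767578, 20.486186981201172), 73.94001770019531)
hole expected [[445.53661235 296.40433571]]
```

Call:
drive_tool(increments=[[[-2, -3, 4.5], [0, 0, 0], 0], [[-4, -6, 5], [0, 0, 0.5], 0], [[-6, -8, 5], [0, 0, 0.5], 0], [[-7, -10, 3], [0, 0, 0.5], 0], [[-7, -10, 0], [0, 0, 0.5], 0], [[-7, -10, 0], [0, 0, 0.2], 0], [[-7, -10, 0], [0, 0, 0], 0], [[-7, -10, 0], [0, 0, 0], 0]])

```text
clock: 11.67
eef_pos: [0.4127, 0.3168, 0.2262]
tool_rot: [0.786, 0.618, 0.0, 0.0]
ft_force: [0.8, -0.4, -0.7]
grip_width: 0.0089
grasp_force: 60.5
```

Call:
drive_tool(increments=[[[-6, -8, 0], [0, 0, 0], 0], [[-4, -5, 0], [0, 0, 0], 0], [[-1.2, -2, 0], [0, 0, 0], 0], [[0, 0, 0], [0, 0, 0], 0], [[0, 0, 0], [0, 0, 0], 0], [[0, 0, 0], [0, 0, 0], 0], [[0, 0, 0], [0, 0, 0], 0], [[0, 0, 0], [0, 0, 0], 0]])

```text
clock: 12.33
eef_pos: [0.4025, 0.3032, 0.2251]
tool_rot: [0.786, 0.618, -0.0, -0.0]
ft_force: [-0.0, -0.8, -1.7]
grip_width: 0.0091
grasp_force: 60.4
```

```bash
python3 m3.py; python3 -c "
from h import *
print(get_obs()['tool_rot'])"
```

```text
[0.4025 0.3032 0.2251] [-0.   -0.78 -1.75]
tag 0.9 [406.6, 255.8, 447.9, 291.5]
tag_stand 0.76 [413.0, 322.7, 469.6, 361.8]
s_hook 0.7 [422.1, 222.9, 440.5, 260.5]
s_hook 0.62 [294.5, 272.3, 312.1, 306.6]
blue [409 255  40  17 331] [427.48640483 262.74320242] ((428.4230651855469, 262.6153869628906), (9.609689712524414, 41.38050079345703), 78.69007110595703)
blue [558 331  37  71 506] [577.78853755 368.28458498] ((577.20263671875, 364.2410583496094), (73.89225006103516, 20.447446823120117), 74.16761016845703)
hole expected [[429.11867392 257.98503191]]
[ 7.86171187e-01  6.18008765e-01 -1.74934205e-04 -1.76946045e-05]
```

Call:
drive_tool(increments=[[[-1.4, -5.8, 0], [0, 0, 0], 0], [[-1.9, -7.8, 0], [0, 0, 0], 0], [[-1.9, -7.8, 0], [0, 0, 0], 0], [[-1.9, -7.8, 0], [0, 0, 0], 0], [[-1.4, -5.8, 0], [0, 0, 0], 0], [[-0.9, -3.9, 0], [0, 0, 0], 0], [[0, 0, 0], [0, 0, 0], 0]])

```text
clock: 13.12
eef_pos: [0.3927, 0.263, 0.2256]
tool_rot: [0.787, 0.617, 0.0, 0.0]
ft_force: [-0.8, -0.4, -1.1]
grip_width: 0.0092
grasp_force: 60.4
```

Call:
drive_tool(increments=[[[-0.7, -2.9, -1.5], [0, 0, 0], 0], [[-0.7, -2.9, -1.5], [0, 0, 0], 0], [[-0.5, -1.9, -3.5], [0, 0, 0], 0], [[-0.5, -2, -2.7], [0, 0, 0], 0], [[-0.4, -1.9, -2.8], [0, 0, 0], 0], [[0, 0, 0], [0, 0, 0], 0], [[0, 0, 0], [0, 0, 0], 0]])

```text
clock: 13.7
eef_pos: [0.3899, 0.2523, 0.213]
tool_rot: [0.786, 0.618, -0.0, -0.0]
ft_force: [-0.0, 0.7, -0.6]
grip_width: 0.0093
grasp_force: 60.4
```

Call:
drive_tool(increments=[[[0, 0, -2.5], [0, 0, 0], 0], [[0, 0, -2.5], [0, 0, 0], 0], [[0, 0, -2], [0, 0, 0], 0], [[0, 0, 0], [0, 0, 0], 0], [[0, 0, 0], [0, 0, 0], 0]])

```text
clock: 14.12
eef_pos: [0.39, 0.2524, 0.2061]
tool_rot: [0.786, 0.618, -0.0, -0.0]
ft_force: [0.5, 1.4, -1.7]
grip_width: 0.0091
grasp_force: 60.4
```

```bash
python3 m3.py
```

```text
[0.39   0.2524 0.2061] [ 0.47  1.41 -1.72]
tag 0.58 [388.0, 249.7, 431.5, 283.7]
tag_stand 0.68 [411.7, 323.5, 471.5, 364.2]
tag_stand 0.53 [367.6, 299.9, 382.8, 339.4]
s_hook 0.61 [406.4, 242.2, 409.8, 252.2]
s_hook 0.57 [268.9, 191.1, 274.3, 205.6]
blue [393 249  38  16 317] [410.96529968 256.37223975] ((411.48077392578125, 256.4038391113281), (9.217458724975586, 39.22322082519531), 78.69007110595703)
blue [558 331  37  71 507] [577.79289941 368.29585799] ((577.07958984375, 364.2498474121094), (73.90753936767578, 20.486186981201172), 73.94001770019531)
hole expected [[412.20241631 251.88722031]]
```

Call:
drive_tool(increments=[[[0, 0, -1], [0, 0, 0], 0], [[0, 0, -0.7], [0, 0, 0], 0], [[0, 0, 0], [0, 0, 0], 0], [[0, 0, 0], [0, 0, 0], 0]])

```text
clock: 14.65
eef_pos: [0.3901, 0.2524, 0.2046]
tool_rot: [0.786, 0.618, -0.0, -0.0]
ft_force: [-0.1, 0.5, -1.0]
grip_width: 0.009
grasp_force: 60.4
```

Call:
drive_tool(increments=[[[0, 0, -0.6], [0, 0, 0], 0], [[0, 0, 0], [0, 0, 0], 0], [[0, 0, 0], [0, 0, 0], 0]])

```text
clock: 14.9
eef_pos: [0.3902, 0.2525, 0.2042]
tool_rot: [0.786, 0.618, 0.0, 0.0]
ft_force: [-0.2, 0.5, 0.4]
grip_width: 0.009
grasp_force: 60.7
```

Contact with the rail has begun at z 0.204. I release gradually.

Call:
drive_tool(increments=[[[0, 0, 0], [0, 0, 0], 0.1], [[0, 0, 0], [0, 0, 0], 0.16], [[0, 0, 0], [0, 0, 0], 0.2], [[0, 0, 0], [0, 0, 0], 0.3], [[0, 0, 0], [0, 0, 0], 0.4], [[0, 0, 0], [0, 0, 0], 0.5], [[0, 0, 0], [0, 0, 0], 0.5], [[0, 0, 0], [0, 0, 0], 0.5]])

```text
clock: 15.57
eef_pos: [0.3901, 0.2525, 0.204]
tool_rot: [0.786, 0.618, 0.0, -0.0]
ft_force: [0.8, -0.5, 0.1]
grip_width: 0.0424
grasp_force: 0.0
```

```bash
python3 m3.py; python3 m2.py
```

```text
[0.3901 0.2525 0.204 ] [ 0.83 -0.5   0.15]
tag 0.64 [389.5, 247.5, 429.1, 283.0]
tag_stand 0.83 [412.9, 323.6, 470.6, 362.6]
s_hook 0.65 [386.6, 249.4, 430.7, 286.8]
s_hook 0.57 [298.5, 270.9, 314.0, 307.0]
blue [392 249  38  17 311] [410.1607717  256.74919614] ((410.5658264160156, 256.8072814941406), (9.219281196594238, 39.32162857055664), 77.90524291992188)
blue [558 331  37  71 512] [577.75      368.1953125] ((577.07958984375, 364.2498474121094), (73.90753936767578, 20.486186981201172), 73.94001770019531)
hole expected [[412.09197864 252.63834825]]
[ 0.39163488  0.25193011 -0.25817295  0.21308289  0.17308051] 7.8616507649185605 78.43785714285715 11.483214285714286
```

Hook and plate are hanging. I retreat straight up.

Call:
drive_tool(increments=[[[0, 0, 4], [0, 0, 0], 0.5], [[0, 0, 8], [0, 0, 0], 0.5], [[0, 0, 12], [0, 0, 0], 0.5], [[0, 0, 18], [0, 0, 0], 0.5], [[0, 0, 20], [0, 0, 0], 0.5], [[0, 0, 15], [0, 0, 0], 0.5], [[0, 0, 0], [0, 0, 0], 0.5], [[0, 0, 0], [0, 0, 0], 0.5]])

```text
clock: 16.53
eef_pos: [0.3907, 0.2529, 0.2822]
tool_rot: [0.786, 0.618, 0.001, 0.0]
ft_force: [0.7, -0.3, -0.6]
grip_width: 0.0427
grasp_force: 0.0
```

Call:
drive_tool(increments=[[[0, 0, 0], [0, 0, 0], 0.5], [[0, 0, 0], [0, 0, 0], 0.5], [[0, 0, 0], [0, 0, 0], 0.5], [[0, 0, 0], [0, 0, 0], 0.5], [[0, 0, 0], [0, 0, 0], 0.5], [[0, 0, 0], [0, 0, 0], 0.5], [[0, 0, 0], [0, 0, 0], 0.5], [[0, 0, 0], [0, 0, 0], 0.5]])

```text
clock: 17.2
eef_pos: [0.3901, 0.2525, 0.281]
tool_rot: [0.786, 0.618, -0.0, -0.0]
ft_force: [-0.6, 0.4, 0.2]
grip_width: 0.0426
grasp_force: 0.0
```

```bash
python3 m3.py; python3 m2.py; python3 m3.py|grep blue
```

```text
[0.3901 0.2525 0.281 ] [-0.57  0.41  0.23]
tag 0.74 [388.1, 249.3, 430.0, 282.4]
tag_stand 0.66 [413.3, 323.4, 469.8, 363.4]
tag_stand 0.5 [381.4, 337.9, 420.9, 391.7]
s_hook 0.79 [405.3, 214.0, 419.7, 252.0]
blue [392 249  38  17 313] [410.09584665 256.74760383] ((410.5577087402344, 256.7884826660156), (9.217458724975586, 39.223228454589844), 78.69007110595703)
blue [558 331  37  71 506] [577.81620553 368.31027668] ((577.20263671875, 364.2410583496094), (73.89225006103516, 20.447446823120117), 74.16761016845703)
hole expected [[415.91071064 224.59128431]]
[ 0.39039102  0.25097767 -0.25852382  0.21305475  0.16722484] 5.387814602372021 77.685 17.584285714285713
blue [392 249  38  17 316] [410.12974684 256.75316456] ((410.5577392578125, 256.7884826660156), (9.217458724975586, 39.22322082519531), 78.69007110595703)
blue [558 331  37  71 510] [577.78627451 368.27647059] ((577.07958984375, 364.2498474121094), (73.90753936767578, 20.486186981201172), 73.94001770019531)
```

Plate and hook hang steady and the robot is clear, so I hand the job in.

```bash
python3 -c "
from workcell import *
print(job_done())"
```

```text
the job is handed in; nothing more can be done
None
```

The S-hook hangs back on the rail with the tag plate on it, the gripper is clear, and the job was handed in at about 17 s; no verdict was returned, but the plate held still in the last camera checks.

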